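# Dock the specimen rack and bolt it in

## Task

Gently push the tube rack into its dock until it is fully home against the end wall, then push the red-knobbed bolt across, through the rack's yellow lug and on into the keeper, until its tip bears firmly on the rubber cushion hidden inside. Feel for the cushion and do not force the bolt; leave it squeezed against the cushion, let go, and leave everything else on the bench where it is.

Things in the scene. Friction and masses are not known exactly. Their poses are not given: they have to be found in the camera images.
- dock: Fixed blue and aluminium dock. Origin on the bench surface; x: the way the rack is pushed home (open mouth at -x, end wall at +x), y: the way the bolt is pushed to lock, z up. Rack floor at z = 5 mm. Side walls' inner faces at y = +-46.5 mm, from x = -50 to 48, up to z = 35 mm. End wall's inner face at x = 40 mm, up to z = 50 mm, with a slot for the rack's lug.
- rack: Loose white tube rack, 90 x 90 x 40 mm, 0.3 to 0.6 kg, its fixed purple-capped tubes reaching 78 mm above its underside; 1.5 mm play to each side wall. Origin: centre of its underside, axes as the dock's. Home: end face on the end wall, origin at x = -5 mm in the dock frame; it starts 12 to 35 mm short. It slides easily, at 1 to 3 N; over 25 N from the robot spills samples.
- rack_front (a point): Centre of the rack's flat front face (the -x face, 90 mm wide, 40 mm high), 20 mm above the rack's underside, 25 mm above the bench: where to push.
- lug_eye (a point): Centre of the 18 x 18 mm eye, open along y, in the rack's yellow lug (12 mm thick in y, 34 mm tall), which sticks out of the rack's +x face through the end wall's slot. With the rack home it lies on the bolt's line, between guides and keeper; otherwise the lug blocks the bolt or the bolt misses the eye.
- bolt: Steel barrel bolt, a 12 mm rod sliding only along the dock's y (+y locks). Origin on its axis: dock frame x = 70, z = 40 mm, y = its travel, 0 when drawn fully back; it starts at 0 to 12 mm. It takes 5 N to slide and stays where left. Over 18 N on it is forcing it. Its two guides stand at y = -61 to -21, x = 56 to 84 mm in the dock frame, up to z = 53 mm.
- bolt_tip (a point): Centre of the bolt's tapered tip, 24 mm towards -y of the bolt's origin.
- bolt_knob (a point): Point on the axis of the bolt's red knob, 65 mm above the bench: an upright post 16 mm in diameter, from z = 34 to 85 mm, at the tail of the rod, 145 mm towards -y of the bolt's origin. The space around it is free but for the guides ahead of it (+y), which it does not reach when locked.
- keeper: Dark steel keeper on the dock, 46 mm long in y. Origin: centre of its 18 x 18 mm mouth, dock frame (70, 14, 40) mm. In it hides a springy cushion, its face 14 to 26 mm in from the mouth: differs each run, not measured or seen. It yields 4 N per mm, on top of the bolt's own 5 N. A steady push of 9 to 14 N in all seats the bolt; its friction then keeps it squeezed on the cushion.
- tube_a: Bystander: purple-capped specimen tube standing on the bench, 21 mm across, 79 mm tall; origin at the centre of its underside.
- tube_b: Bystander: purple-capped specimen tube standing on the bench, 21 mm across, 79 mm tall; origin at the centre of its underside.
- tube_c: Bystander: purple-capped specimen tube standing on the bench, 21 mm across, 79 mm tall; origin at the centre of its underside.
- cassette_a: Bystander: flat white test cassette lying on the bench, 70 x 22 x 5 mm; origin at the centre of its underside.
- cassette_b: Bystander: flat white test cassette lying on the bench, 70 x 22 x 5 mm; origin at the centre of its underside.
- cassette_c: Bystander: flat white test cassette lying on the bench, 70 x 22 x 5 mm; origin at the centre of its underside.
- cup: Bystander: yellow plastic cup, 56 mm across, 55 mm tall; origin at the centre of its underside.
There are look-alikes about, which are no part of the job. What is shaped like the rack but green or orange is not meant.

How it is judged:
By the outcome, as a careful person would: the job done as asked, in the order asked, and still so for the second after the job is handed in, with the robot touching nothing.
It also fails if it takes over 62 s, if anything falls off the work surface, if the arm or the gripper's body presses on something with over 40 N, if the wrist force passes 120 N, or if a joint passes its speed limit or range.

## Robot

A 7-joint arm with a two-finger parallel gripper is mounted at the origin on the work surface. World frame = base frame: x ahead of the robot, y to its left, z up, the work surface at z = 0. Lengths are in m, angles in rad, forces in N, time in s.
With the tool pointing down it reaches from about 0.425 to 0.925 m from the base axis. Payload 6.8 kg.
Tool frame: the origin (TCP) lies between the finger pads; the fingertips stand finger_overhang ahead of it and the grasp point (between the pads) lies 6 mm ahead of it (finger_overhang is the distance from the TCP to the fingertips, in m); z points along the fingers, y is the line along which they close (so a half turn about z gives the same grasp; the last joint's range is limited). The gripper opens to 85 mm and grips with 20 to 120 N. Pads are 22 mm wide; open, the fingers measure 114 mm over their backs; the gripper's body (76 mm by 85 mm) begins 54 mm behind the grasp point. The pads swing forward as they close: fully open they stand 13 mm farther back than shut.
Start: joints at [1.115, 0.477, 0.022, 1.555, -0.011, 1.109, -0.083], TCP at [0.23, -0.635, 0.256] pointing down, gripper open.
Joint ranges: [-2.96, 2.96], [-0.34, 2.1], [-1.41, 1.46], [0.24, 2.44], [-1.37, 4.51], [0.17, 1.92], [-2.96, 2.96]. Speed limits (rad/s): [2.39, 2.39, 3.14, 3.14, 3.14, 3.14, 3.14].

## Interface

Orientations are given as a unit quaternion [w, x, y, z].
In Python, from station import * gives the robot as it stands.
- The arm moves only by the tool drive_tool, never from a script. Its argument "increments" is a list of rows, each an object of numbers: "claw": the finger opening in m, from 0 to 0.0854; "dx", "dy", "dz": the shift along the tool's x, y, z in m; "wx", "wy", "wz": the turn, a rotation vector about the tool's x, y, z in degrees. A call has 1 to 20 rows; each row shifts and turns the commanded pose from where the row before left it, along the tool's axes as they then stand; what a row does not reach is not made up. A row lasts 1/8 s, in which the tool goes at most 62.5 mm and 10.7 degrees, less where a joint would pass 70% of its speed; a pose out of reach is approached as far as the arm can. A call with a gripper value outside its range is refused whole. The fingers move at their own pace and stop on an object; "newtons" is the grip in N (left out, the last holds). Time passes only in rows, so rows that do not move let the fingers close. It gives the time, the measured TCP pose, the force, the opening and the grip force at its end, in the units of the state.
- get_obs(): the state, without advancing time (a new reading comes with each control period).
- read_camera(name): name is "scene" or "top" or "wrist"; returns (picture, depth): 400x640x3 uint8, red, green, blue; 400x640 float32, m along the optical axis (not along the pixel's ray), 0 where there is no reading.
- calibration(name): a dict with "intrinsics" (3x3 intrinsics, pixels), "k1" (the pictures are not rectified: a ray, as slopes to the right and down, at radius r is drawn at 1 + k1 r^2 times it, then the intrinsics apply), "R" (3x3) and "t" (3): a world point X has camera coordinates R X + t; the wrist camera has in their place "mount" (4x4, takes a point from camera to tool coordinates, whose origin is the TCP and whose axes are the flange's). Camera axes: x right, y down, z forward; pixel columns grow to the right and rows downward; lengths in m; the calibration is good to about 2 mm. A picture is of the moment at which its call begins: read the wrist's pose just before it. calibration takes no time and is no camera call.
- hand_in(): hands the job in; it is judged then, once.
The state is a dict: "t": time; "q": joint angles; "joint_vel": joint speeds; "joint_torque": joint torques, N m; "eef_pos": TCP position; "tool_rot": TCP orientation; "contact_force": force on the tool from outside, world axes, zero at the start; "torque": the same for the moment, N m; "gripper_width": opening from 0.0 (shut) to 1.0 (fully open); "grasp_force": force on a finger pad.
Only numpy, scipy, OpenCV 4.12 (cv2) and the standard library are available. Lean on these libraries where they do the work, as an engineer would, in place of code of your own. Each camera call takes 0.05 s, during which the arm holds its last target. There are 200 camera calls.

## Working session

There is one attempt and no reset: what is moved stays moved. The work goes in short steps, Python scripts to look and compute and a tool call to move; the robot and the scene stay as the last step left them, time stands still between calls to the robot, and variables do not carry over. Pictures are saved under pics/ and viewed, at most 10 in all, crops included, and the job is handed in when it is done.

Besides the shell and the picture viewer there is one more tool, called after "Request:" by a JSON object that holds its "name" and its "arguments". drive_tool: Moves the arm, as the interface text tells. Its arguments: {"type":"object","properties":{"increments":{"type":"array","items":{"type":"object","properties":{"claw":{"type":"number"},"dx":{"type":"number"},"dy":{"type":"number"},"dz":{"type":"number"},"wx":{"type":"number"},"wy":{"type":"number"},"wz":{"type":"number"}}}},"newtons":{"type":"number"}},"required":["increments"]}

```bash
mkdir -p pics; ls; python3 - <<'E'
from station import *
import cv2,numpy as np
o=get_obs();print({k:np.round(v,3).tolist() for k,v in o.items()})
for n in("scene","top"):
    p,d=read_camera(n);cv2.imwrite(f"pics/{n}0.png",p[:,:,::-1]);np.save(n+"d.npy",d);np.save(n+"p.npy",p)
    c=calibration(n);print(n,c)
print(calibration("wrist"))
E
```

```text
pics
{'t': 0.0, 'q': [1.115, 0.478, 0.022, 1.556, -0.011, 1.109, -0.083], 'joint_vel': [-0.001, -0.001, 0.001, -0.0, -0.0, 0.0, -0.001], 'joint_torque': [0.0, -59.644, 1.608, -28.12, 0.012, 0.009, 0.0], 'eef_pos': [0.23, -0.634, 0.255], 'tool_rot': [-0.001, 0.985, 0.173, -0.0], 'contact_force': [0.008, 0.526, -0.109], 'torque': [0.031, -0.012, 0.028], 'grasp_force': 0.0, 'gripper_width': 1.002}
scene {'intrinsics': array([[422.19827311,   0.        , 317.69767785],
       [  0.        , 422.19827311, 188.31333356],
       [  0.        ,   0.        ,   1.        ]]), 'k1': -0.005033925245113336, 'R': array([[-0.83625227,  0.54833152,  0.00383229],
       [ 0.3220847 ,  0.49683877, -0.80586145],
       [-0.44378327, -0.67266915, -0.59209174]]), 't': array([ 0.38253206, -0.17857475,  1.08082758])}
top {'intrinsics': array([[383.81030739,   0.        , 320.80683543],
       [  0.        , 383.81030739, 194.50458015],
       [  0.        ,   0.        ,   1.        ]]), 'k1': -0.0909166100093401, 'R': array([[ 0.00775185, -0.9989632 , -0.04486013],
       [-0.99424599, -0.00290656, -0.1070816 ],
       [ 0.10684019,  0.04543208, -0.99323769]]), 't': array([0.1186048 , 0.52654643, 0.80964382])}
{'intrinsics': array([[328.83654356,   0.        , 313.62446701],
       [  0.        , 328.83654356, 199.04316588],
       [  0.        ,   0.        ,   1.        ]]), 'k1': -0.05622567615626077, 'mount': array([[-5.58174587e-04, -9.58967307e-01, -2.83516125e-01,
         7.27575955e-02],
       [ 9.99998865e-01, -9.31971083e-04,  1.18355119e-03,
        -1.00181466e-03],
       [-1.39921572e-03, -2.83515142e-01,  9.58966739e-01,
        -1.17586025e-01],
       [ 0.00000000e+00,  0.00000000e+00,  0.00000000e+00,
         1.00000000e+00]])}
```

View pics/scene0.png

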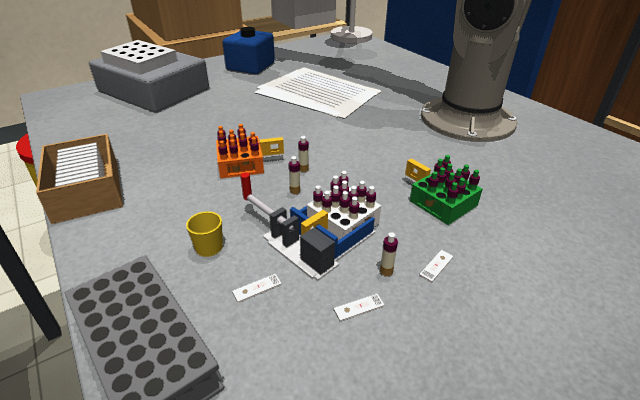

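View pics/top0.png

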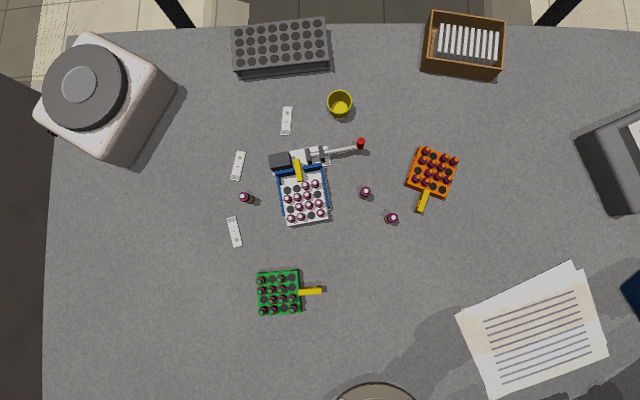

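```bash
python3 -c "
import station;print([ (k,getattr(station,k)) for k in dir(station) if not k.startswith('_')])"
```

```text
[('PlanningError', <class 'station.PlanningError'>), ('calibration', <function make.<locals>.<lambda> at 0x7fe6b4cec680>), ('finger_overhang', 0.025), ('get_obs', <function make.<locals>.<lambda> at 0x7fe6b4cec5e0>), ('hand_in', <function connect.<locals>.done at 0x7fe6b4c5f7e0>), ('read_camera', <function make.<locals>.drawn_camera at 0x7fe6b4cec0e0>)]
```

```bash
cat > h.py <<'E'
import numpy as np,cv2
from station import *
from scipy.spatial.transform import Rotation as Ro
def slopes(c,uv):
    K=c['intrinsics'];D=np.array([c['k1'],0,0,0,0.])
    return cv2.undistortPoints(np.array(uv,float).reshape(-1,1,2),K,D)[:,0]
def pose(c,o=None):
    if 'R' in c: return c['R'].T,-c['R'].T@c['t']
    w,x,y,z=o['tool_rot'];R=Ro.from_quat([x,y,z,w]).as_matrix();M=c['mount']
    return R@M[:3,:3],R@M[:3,3]+o['eef_pos']
def onplane(c,uv,z,o=None):
    A,b=pose(c,o);s=slopes(c,uv);r=np.c_[s,np.ones(len(s))]@A.T
    return b+r*((z-b[2])/r[:,2])[:,None]
def cloud(c,d,o=None):
    v,u=np.nonzero(d>0);A,b=pose(c,o);s=slopes(c,np.c_[u,v]);P=np.c_[s,np.ones(len(s))]*d[v,u][:,None]
    out=np.full(d.shape+(3,),np.nan);out[v,u]=P@A.T+b;return out
def mask(p,h0,h1,s=120,v=60):
    return cv2.inRange(cv2.cvtColor(p,cv2.COLOR_RGB2HSV),(h0,s,v),(h1,255,255))>0
E
python3 - <<'E'
from h import *
for n in("top","scene"):
    p=np.load(n+"p.npy");d=np.load(n+"d.npy");c=calibration(n);X=cloud(c,d)
    roi=np.zeros(d.shape,bool)
    if n=="top": roi[130:235,260:375]=1
    else: roi[165:280,235:385]=1
    for nm,m in(("red",mask(p,0,5)|mask(p,174,180)),("blue",mask(p,100,125)),("yel",mask(p,18,30))):
        m=m&roi&(d>0); v,u=np.nonzero(m);P=X[m]
        print(n,nm,m.sum(),u.min(),u.max(),v.min(),v.max(),"med",np.nanmedian(P,0).round(3),"lo",np.percentile(P,3,axis=0).round(3),"hi",np.percentile(P,97,axis=0).round(3))
        if nm!="yel":
            Q=P if nm=="red" else P[abs(P[:,2]-.035)<.004]
            if nm=="red": Q=P[P[:,2]>.08]
            print(len(Q),Q.mean(0).round(4) if len(Q) else "")
            if nm=="blue":
                (cx,cy),s,a=cv2.minAreaRect(Q[:,:2].astype(np.float32)*1000);print(cx,cy,s,a)
p=np.load("topp.npy")[125:240,255:380];cv2.imwrite("pics/crop1.png",cv2.resize(p[:,:,::-1],None,fx=6,fy=5.2,interpolation=cv2.INTER_CUBIC)[:600])
E
```

```text
top red 58 357 364 138 149 med [0.631 0.037 0.084] lo [0.626 0.03  0.026] hi [0.639 0.045 0.087]
45 [0.6323 0.0372 0.0844]
top blue 296 275 329 163 215 med [0.566 0.182 0.036] lo [0.491 0.108 0.032] hi [0.59  0.218 0.052]
161 [0.5332 0.1606 0.0348]
532.748046875 161.96478271484375 (87.94735717773438, 103.35208892822266) 10.91440200805664
top yel 150 293 365 159 198 med [0.576 0.17  0.056] lo [0.554 0.162 0.008] hi [0.6   0.179 0.059]
scene red 200 241 251 173 199 med [0.635 0.043 0.066] lo [0.627 0.034 0.04 ] hi [0.64  0.046 0.084]
47 [0.6334 0.0394 0.0833]
scene blue 832 290 374 206 257 med [0.549 0.211 0.03 ] lo [0.484 0.121 0.008] hi [0.59  0.223 0.05 ]
199 [0.533  0.1992 0.0337]
535.9679565429688 164.19895935058594 (97.05500793457031, 106.57947540283203) 12.797599792480469
scene yel 464 235 384 165 274 med [0.568 0.173 0.05 ] lo [ 0.479 -0.032  0.005] hi [0.602 0.283 0.057]
```

View pics/crop1.png

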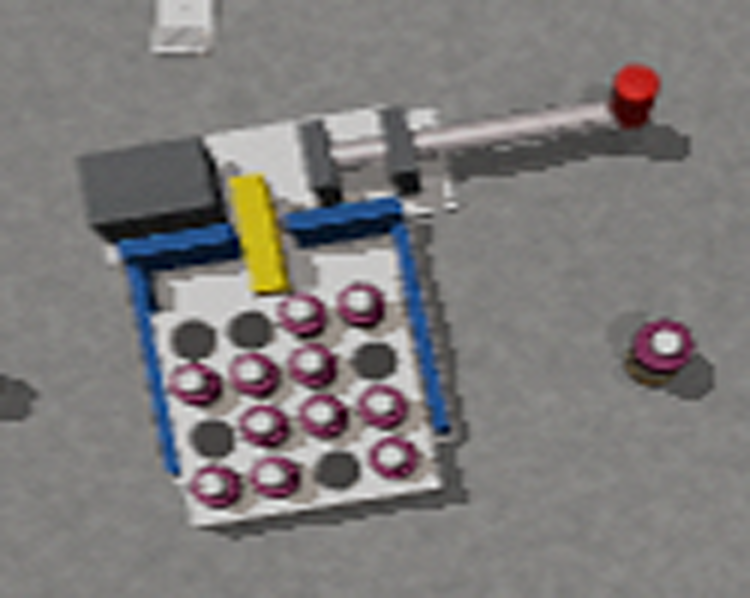

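The image shows the white rack in the blue dock (top picture 305,195), yellow lug at (298,170), and red knob at (361,144). Look-alikes: orange rack (432,172) and green rack (279,292). I choose the white one in the blue dock; the crop confirms it. Dock yaw is about +11°.

```bash
python3 - <<'E'
from h import *
for n in("top","scene"):
    p=np.load(n+"p.npy");d=np.load(n+"d.npy");c=calibration(n);X=cloud(c,d)
    m=mask(p,100,125)&(d>0);P=X[m]
    P=P[(abs(P[:,2]-.035)<.003)&(abs(P[:,0]-.53)<.09)&(abs(P[:,1]-.16)<.09)]
    a=np.deg2rad(11);ex=np.array([np.cos(a),np.sin(a)]);ey=np.array([-ex[1],ex[0]])
    Q=np.c_[P[:,:2]@ex,P[:,:2]@ey]*1000
    print(n,np.percentile(Q,[1,99],axis=0).round(1).tolist())
    my=np.median(Q[:,1]) if 0 else (Q[:,1].min()+Q[:,1].max())/2
    for s in(-1,1):
        W=Q[(s*(Q[:,1]-my)>38)]
        if len(W)>10:
            k=np.polyfit(W[:,0],W[:,1],1);print("wall",s,len(W),np.rad2deg(np.arctan(k[0])),W.mean(0),np.percentile(W[:,0],[2,98]))
c=calibration("top")
print("tubes",onplane(c,[(365,191),(392,217),(243,196)],.079).round(3).tolist(),"knob",onplane(c,[(361,142)],.085))
E
```

```text
top [[510.7, 5.8], [596.9, 109.0]]
wall -1 79 -0.47861258004952106 [552.91396824   8.02321658] [511.5188663  595.69163738]
wall 1 74 -0.35202320860086395 [555.44093783 106.91395975] [511.18643433 596.80220649]
scene [[511.2, 6.5], [606.7, 111.0]]
wall -1 24 1.2227638357068267 [579.45767416   9.16767343] [570.51602913 596.97139454]
wall 1 149 0.36861085831489865 [556.44314959 108.1341348 ] [511.647059   602.20207726]
tubes [[0.528, 0.028, 0.079], [0.475, -0.027, 0.079], [0.517, 0.282, 0.079]] knob [[0.62989964 0.03631964 0.085     ]]
```

Request:
{"name": "drive_tool", "arguments": {"increments": [{"claw":0.0,"wz":9},{"dx":0.0,"dy":-0.06},{"dy":-0.06},{"dy":-0.06},{"dy":-0.06},{"dy":-0.06},{"dy":-0.06},{"dy":-0.06},{"dy":-0.06},{"dy":-0.06}]}}

```text
schema error: expected keys claw, dx, dy, dz, wx, wy, wz
```

Request:
{"name": "drive_tool", "arguments": {"increments": [{"claw":0,"dx":0,"dy":0,"dz":0,"wx":0,"wy":0,"wz":9.2},{"claw":0,"dx":0.042,"dy":-0.041,"dz":0,"wx":0,"wy":0,"wz":0},{"claw":0,"dx":0.042,"dy":-0.041,"dz":0,"wx":0,"wy":0,"wz":0},{"claw":0,"dx":0.042,"dy":-0.041,"dz":0,"wx":0,"wy":0,"wz":0},{"claw":0,"dx":0.042,"dy":-0.041,"dz":0,"wx":0,"wy":0,"wz":0},{"claw":0,"dx":0.042,"dy":-0.041,"dz":0,"wx":0,"wy":0,"wz":0},{"claw":0,"dx":0.042,"dy":-0.041,"dz":0,"wx":0,"wy":0,"wz":0},{"claw":0,"dx":0.042,"dy":-0.041,"dz":0,"wx":0,"wy":0,"wz":0},{"claw":0,"dx":0.042,"dy":-0.041,"dz":0,"wx":0,"wy":0,"wz":0},{"claw":0,"dx":0.042,"dy":-0.041,"dz":0,"wx":0,"wy":0,"wz":0}]}}

```text
t: 1.35
eef_pos: [0.5334, -0.2001, 0.2561]
tool_rot: [0.0, 0.996, 0.093, -0.0]
contact_force: [0.9, -1.3, -0.0]
gripper_width: 0.001
grasp_force: 0.0
```

Request:
{"name": "drive_tool", "arguments": {"increments": [{"claw":0,"dx":-0.005,"dy":-0.05,"dz":0,"wx":0,"wy":0,"wz":0},{"claw":0,"dx":-0.005,"dy":-0.05,"dz":0,"wx":0,"wy":0,"wz":0},{"claw":0,"dx":-0.005,"dy":-0.05,"dz":0,"wx":0,"wy":0,"wz":0},{"claw":0,"dx":-0.005,"dy":-0.05,"dz":0,"wx":0,"wy":0,"wz":0},{"claw":0,"dx":-0.005,"dy":-0.05,"dz":0,"wx":0,"wy":0,"wz":0},{"claw":0,"dx":-0.005,"dy":-0.05,"dz":0,"wx":0,"wy":0,"wz":0},{"claw":0,"dx":-0.005,"dy":-0.05,"dz":0,"wx":0,"wy":0,"wz":0},{"claw":0,"dx":0,"dy":0,"dz":0,"wx":0,"wy":0,"wz":0}]}}

```text
t: 2.35
eef_pos: [0.4318, 0.1394, 0.2563]
tool_rot: [-0.001, 0.995, 0.097, -0.0]
contact_force: [-0.9, -0.1, -0.5]
gripper_width: -0.001
grasp_force: 0.0
```

```bash
python3 - <<'E'
from h import *
o=get_obs();print(o['eef_pos'],o['tool_rot'],o['contact_force'])
p,d=read_camera("wrist");c=calibration("wrist");cv2.imwrite("pics/w1.png",p[:,:,::-1]);X=cloud(c,d,o)
np.savez("w1.npz",p=p,X=X)
m=mask(p,100,125)&(d>0);P=X[m]
P=P[(abs(P[:,2]-.035)<.0025)&(abs(P[:,0]-.54)<.1)&(abs(P[:,1]-.16)<.09)]
a=np.deg2rad(10.7);ex=np.array([np.cos(a),np.sin(a)]);ey=np.array([-ex[1],ex[0]])
Q=np.c_[P[:,:2]@ex,P[:,:2]@ey]*1000
my=(np.percentile(Q[:,1],2)+np.percentile(Q[:,1],98))/2
for s in(-1,1):
    W=Q[(s*(Q[:,1]-my)>40)&(Q[:,0]<590)];k=np.polyfit(W[:,0],W[:,1],1)
    print("wall",s,len(W),np.rad2deg(np.arctan(k[0])),W.mean(0),np.percentile(W,[2,98],axis=0).round(1).tolist())
G=X.reshape(-1,3);Q=np.c_[G[:,:2]@ex,G[:,:2]@ey]*1000;z=G[:,2]*1000
r=(abs(z-45)<2)&(abs(Q[:,1]-my)<40)&(abs(Q[:,0]-530)<80)
print("racktop",r.sum(),np.percentile(Q[r],[1,99],axis=0).round(1).tolist())
e=(abs(z-50)<2)&(abs(Q[:,1]-my)<46)&(abs(Q[:,0]-600)<30)&m.ravel()
print("endwall",e.sum(),np.percentile(Q[e],[2,98],axis=0).round(1).tolist() if e.sum() else "")
q=(mask(p,0,5)|mask(p,174,180)).ravel()&(z>80)&(z<90);print("knob",q.sum(),np.nanmean(Q[q],0),np.nanmean(z[q]))
E
```

```text
[0.43180237 0.13943262 0.25634978] [-5.58624681e-04  9.95275303e-01  9.70914873e-02 -4.94704478e-05] [-0.86897866 -0.0961132  -0.45233255]
wall -1 385 0.2647323367988827 [552.95008012  12.28377375] [[512.6, 10.1], [589.1, 14.6]]
wall 1 276 -0.4512882653934075 [556.03711402 111.19120971] [[512.3, 108.7], [588.9, 112.9]]
racktop 4963 [[485.5, 22.3], [599.1, 100.7]]
endwall 660 [[599.6, 16.7], [606.4, 105.9]]
knob 0 [nan nan] nan<stdin>:18: RuntimeWarning: Mean of empty slice
```

View pics/w1.png

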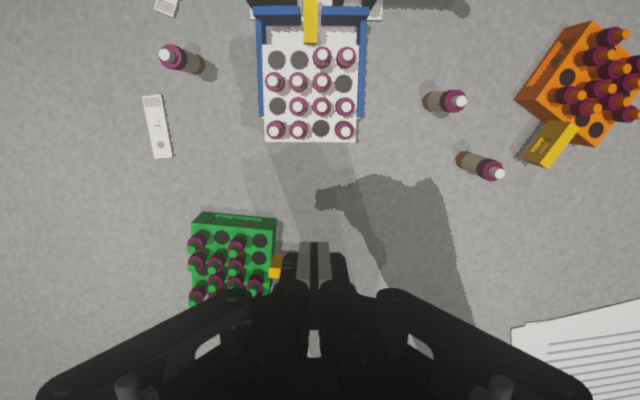

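The wrist view shows the rack (310,95) in the dock about 25 mm short of home, with the path in front of it clear. The green look-alike at (235,255) is behind the fingers.

Request:
{"name": "drive_tool", "arguments": {"increments": [{"claw":0,"dx":0,"dy":-0.004,"dz":0.05,"wx":0,"wy":0,"wz":0},{"claw":0,"dx":0,"dy":0,"dz":0.05,"wx":0,"wy":0,"wz":0},{"claw":0,"dx":0,"dy":0,"dz":0.05,"wx":0,"wy":0,"wz":0},{"claw":0,"dx":0,"dy":0,"dz":0.04,"wx":0,"wy":0,"wz":0},{"claw":0,"dx":0,"dy":0,"dz":0.021,"wx":0,"wy":0,"wz":0},{"claw":0,"dx":0.01,"dy":0,"dz":0,"wx":0,"wy":0,"wz":0},{"claw":0,"dx":0,"dy":0,"dz":0,"wx":0,"wy":0,"wz":0},{"claw":0,"dx":0,"dy":0,"dz":0,"wx":0,"wy":0,"wz":0}]}}

```text
t: 3.4
eef_pos: [0.4433, 0.1414, 0.0463]
tool_rot: [-0.0, 0.996, 0.093, 0.001]
contact_force: [-0.2, 1.0, 0.4]
gripper_width: 0.001
grasp_force: 0.0
```

```bash
python3 - <<'E'
from h import *
o=get_obs();print(o['eef_pos'],o['tool_rot'],o['contact_force'])
p,d=read_camera("wrist");c=calibration("wrist");cv2.imwrite("pics/w2.png",p[:,:,::-1])
E
```

```text
[0.44334368 0.14138168 0.0463175 ] [-1.54427794e-04  9.95660860e-01  9.30505362e-02  1.01275565e-03] [-0.17686979  0.97084036  0.39595538]
```

View pics/w2.png

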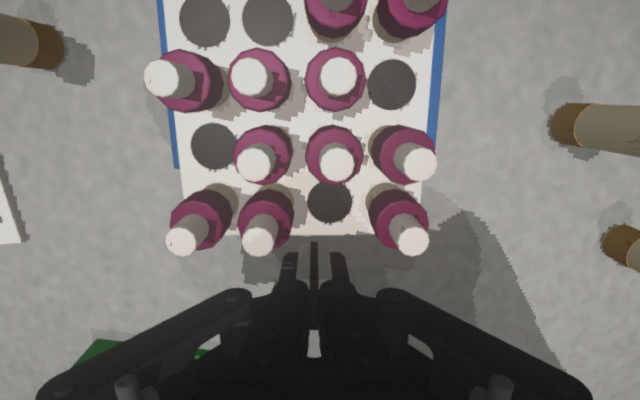

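The fingers (315,250) stand just ahead of the rack's front face (300,237), roughly centred. I'll push gently.

Request:
{"name": "drive_tool", "arguments": {"increments": [{"claw":0,"dx":0.003,"dy":-0.003,"dz":0,"wx":0,"wy":0,"wz":0},{"claw":0,"dx":0.003,"dy":0,"dz":0,"wx":0,"wy":0,"wz":0},{"claw":0,"dx":0.003,"dy":0,"dz":0,"wx":0,"wy":0,"wz":0},{"claw":0,"dx":0.003,"dy":0,"dz":0,"wx":0,"wy":0,"wz":0},{"claw":0,"dx":0.003,"dy":0,"dz":0,"wx":0,"wy":0,"wz":0},{"claw":0,"dx":0.003,"dy":0,"dz":0,"wx":0,"wy":0,"wz":0},{"claw":0,"dx":0.003,"dy":0,"dz":0,"wx":0,"wy":0,"wz":0},{"claw":0,"dx":0.003,"dy":0,"dz":0,"wx":0,"wy":0,"wz":0}]}}

```text
t: 4.45
eef_pos: [0.4655, 0.1489, 0.0452]
tool_rot: [0.0, 0.996, 0.093, -0.0]
contact_force: [-0.7, 0.2, -0.7]
gripper_width: -0.001
grasp_force: 0.3
```

Request:
{"name": "drive_tool", "arguments": {"increments": [{"claw":0,"dx":0.002,"dy":0,"dz":0,"wx":0,"wy":0,"wz":0},{"claw":0,"dx":0.002,"dy":0,"dz":0,"wx":0,"wy":0,"wz":0},{"claw":0,"dx":0.002,"dy":0,"dz":0,"wx":0,"wy":0,"wz":0},{"claw":0,"dx":0.002,"dy":0,"dz":0,"wx":0,"wy":0,"wz":0}]}}

```text
t: 4.95
eef_pos: [0.4733, 0.1504, 0.0453]
tool_rot: [0.0, 0.996, 0.093, -0.0]
contact_force: [-0.4, -0.6, -1.4]
gripper_width: -0.002
grasp_force: 0.3
```

```bash
cat > look.py <<'E'
from h import *
import sys
o=get_obs();print(o['eef_pos'],o['contact_force'].__repr__())
p,d=read_camera("top");c=calibration("top");X=cloud(c,d)
# gap of rack in dock: white rack-top points vs blue end wall
a=np.deg2rad(10.7);ex=np.array([np.cos(a),np.sin(a)]);ey=np.array([-ex[1],ex[0]])
m=mask(p,18,30)&(d>0);P=X[m];P=P[(P[:,2]>.045)&(abs(P[:,0]-.58)<.06)&(abs(P[:,1]-.17)<.05)]
print("lug x'",np.percentile(P[:,:2]@ex*1000,[2,98]).round(1))
cv2.imwrite("pics/%s.png"%sys.argv[1],cv2.resize(p[125:240,255:380,::-1],None,fx=5,fy=5,interpolation=cv2.INTER_CUBIC))
E
python3 look.py t2
```

```text
[0.47332059 0.15038478 0.04530225] array([-0.39615378, -0.58884012, -1.36017148])
lug x' [606.8 642.4]
```

Request:
{"name": "drive_tool", "arguments": {"increments": [{"claw":0,"dx":0.0015,"dy":0,"dz":0,"wx":0,"wy":0,"wz":0},{"claw":0,"dx":0.0015,"dy":0,"dz":0,"wx":0,"wy":0,"wz":0},{"claw":0,"dx":0.0015,"dy":0,"dz":0,"wx":0,"wy":0,"wz":0}]}}

```text
t: 5.38
eef_pos: [0.4777, 0.1512, 0.0453]
tool_rot: [-0.0, 0.996, 0.093, 0.0]
contact_force: [-0.9, -0.7, 1.1]
gripper_width: -0.002
grasp_force: 0.5
```

```bash
python3 look.py t3; python3 - <<'E'
from h import *
p=np.load("topp.npy");d=np.load("topd.npy");c=calibration("top");X=cloud(c,d)
a=np.deg2rad(10.7);ex=np.array([np.cos(a),np.sin(a)])
m=mask(p,18,30)&(d>0);P=X[m];P=P[(P[:,2]>.045)&(abs(P[:,0]-.58)<.06)&(abs(P[:,1]-.17)<.05)]
print("initial lug x'",np.percentile(P[:,:2]@ex*1000,[2,98]).round(1))
E
```

```text
[0.47774938 0.1512415  0.04532419] array([-0.85013135, -0.70999443,  1.08700419])
lug x' [551.2 646.8]
initial lug x' [574.9 621.7]
```

Request:
{"name": "drive_tool", "arguments": {"increments": [{"claw":0,"dx":0.001,"dy":0,"dz":0,"wx":0,"wy":0,"wz":0},{"claw":0,"dx":0.001,"dy":0,"dz":0,"wx":0,"wy":0,"wz":0}]}}

```text
t: 5.68
eef_pos: [0.4781, 0.1512, 0.045]
tool_rot: [0.001, 0.996, 0.094, -0.002]
contact_force: [-7.2, -1.1, 6.2]
gripper_width: -0.004
grasp_force: 3.7
```

Request:
{"name": "drive_tool", "arguments": {"increments": [{"claw":0,"dx":0.001,"dy":0,"dz":0,"wx":0,"wy":0,"wz":0}]}}

```text
t: 5.8
eef_pos: [0.4781, 0.1512, 0.0449]
tool_rot: [0.001, 0.996, 0.094, -0.002]
contact_force: [-10.1, -0.5, 8.2]
gripper_width: -0.001
grasp_force: 4.9
```

Request:
{"name": "drive_tool", "arguments": {"increments": [{"claw":0,"dx":0.001,"dy":0,"dz":0,"wx":0,"wy":0,"wz":0}]}}

```text
t: 5.92
eef_pos: [0.4781, 0.1511, 0.0447]
tool_rot: [0.001, 0.996, 0.094, -0.003]
contact_force: [-12.4, -1.4, 8.7]
gripper_width: 0.001
grasp_force: 6.1
```

Request:
{"name": "drive_tool", "arguments": {"increments": [{"claw":0,"dx":-0.01,"dy":0,"dz":0,"wx":0,"wy":0,"wz":0},{"claw":0,"dx":-0.02,"dy":0,"dz":0,"wx":0,"wy":0,"wz":0},{"claw":0,"dx":0,"dy":0,"dz":-0.05,"wx":0,"wy":0,"wz":0},{"claw":0,"dx":0,"dy":0,"dz":-0.05,"wx":0,"wy":0,"wz":0},{"claw":0,"dx":0,"dy":0,"dz":-0.05,"wx":0,"wy":0,"wz":0},{"claw":0,"dx":0.036,"dy":0.036,"dz":0,"wx":0,"wy":0,"wz":0},{"claw":0,"dx":0.03,"dy":0.036,"dz":0,"wx":0,"wy":0,"wz":0},{"claw":0,"dx":0.03,"dy":0.036,"dz":0,"wx":0,"wy":0,"wz":0},{"claw":0,"dx":0.03,"dy":0.036,"dz":0,"wx":0,"wy":0,"wz":0},{"claw":0,"dx":0.03,"dy":0.036,"dz":0,"wx":0,"wy":0,"wz":0},{"claw":0,"dx":0,"dy":0,"dz":0,"wx":0,"wy":0,"wz":0},{"claw":0,"dx":0,"dy":0,"dz":0,"wx":0,"wy":0,"wz":0}]}}

```text
t: 7.42
eef_pos: [0.6386, -0.0009, 0.1951]
tool_rot: [-0.0, 0.996, 0.094, -0.0]
contact_force: [-0.5, 0.3, -0.5]
gripper_width: -0.002
grasp_force: 0.0
```

```bash
python3 look.py t4; python3 - <<'E'
from h import *
o=get_obs();print(o['tool_rot'])
p,d=read_camera("wrist");c=calibration("wrist");cv2.imwrite("pics/w4.png",p[:,:,::-1]);X=cloud(c,d,o)
q=(mask(p,0,5)|mask(p,174,180))&(X[...,2]>.08)&(X[...,2]<.09)
w,x,y,z=o['tool_rot'];R=Ro.from_quat([x,y,z,w]).as_matrix()
if q.sum():
    k=X[q].mean(0);print("knob",q.sum(),k,"in tool",R.T@(k-o['eef_pos']))
E
```

```text
[ 0.6385522  -0.00094107  0.19505408] array([-0.50299417,  0.3130068 , -0.54730764])
lug x' [599.  646.1]
[-2.95508311e-04  9.95558688e-01  9.41424870e-02 -5.26204845e-05]
knob 339 [0.63440723 0.03825521 0.08457383] in tool [ 0.00343386 -0.03851877  0.11067163]
```

View pics/w4.png

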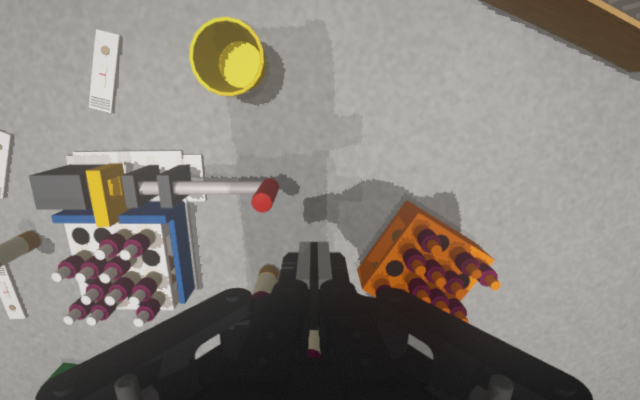

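View pics/t4.png

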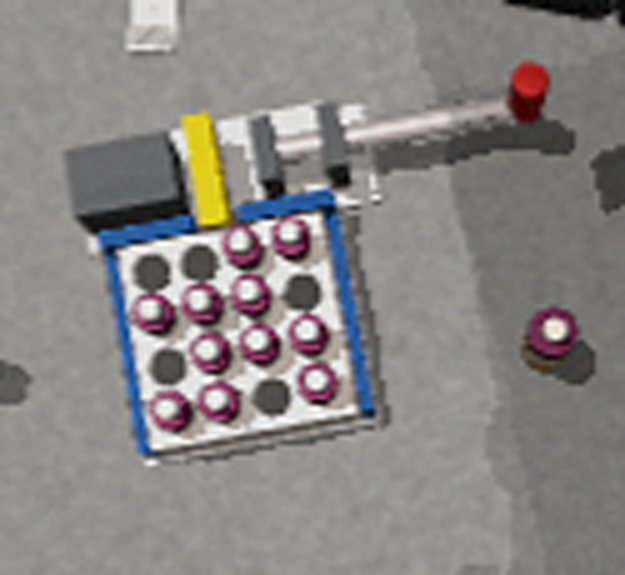

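The rack is home and square against the end wall (t4), with the lug lined up. The knob (wrist view 265,195) is 39 mm to tool −y. I'll lower beside it.

Request:
{"name": "drive_tool", "arguments": {"increments": [{"claw":0,"dx":0.003,"dy":0,"dz":0.03,"wx":0,"wy":0,"wz":0},{"claw":0,"dx":0,"dy":0,"dz":0.03,"wx":0,"wy":0,"wz":0},{"claw":0,"dx":0,"dy":0,"dz":0.03,"wx":0,"wy":0,"wz":0},{"claw":0,"dx":0,"dy":0,"dz":0.03,"wx":0,"wy":0,"wz":0},{"claw":0,"dx":0,"dy":-0.003,"dz":0,"wx":0,"wy":0,"wz":0},{"claw":0,"dx":0,"dy":-0.003,"dz":0,"wx":0,"wy":0,"wz":0},{"claw":0,"dx":0,"dy":-0.003,"dz":0,"wx":0,"wy":0,"wz":0},{"claw":0,"dx":0,"dy":-0.003,"dz":0,"wx":0,"wy":0,"wz":0}]}}

```text
t: 8.52
eef_pos: [0.6402, 0.0113, 0.0766]
tool_rot: [0.0, 0.996, 0.094, 0.001]
contact_force: [-0.2, -0.3, -0.6]
gripper_width: 0.002
grasp_force: 0.0
```

Request:
{"name": "drive_tool", "arguments": {"increments": [{"claw":0,"dx":0,"dy":-0.002,"dz":0,"wx":0,"wy":0,"wz":0},{"claw":0,"dx":0,"dy":-0.002,"dz":0,"wx":0,"wy":0,"wz":0},{"claw":0,"dx":0,"dy":-0.002,"dz":0,"wx":0,"wy":0,"wz":0}]}}

```text
t: 8.9
eef_pos: [0.6385, 0.0165, 0.0753]
tool_rot: [0.0, 0.996, 0.093, 0.0]
contact_force: [0.5, -4.2, 0.8]
gripper_width: 0.001
grasp_force: 2.5
```

Request:
{"name": "drive_tool", "arguments": {"increments": [{"claw":0,"dx":0,"dy":-0.002,"dz":0,"wx":0,"wy":0,"wz":0},{"claw":0,"dx":0,"dy":-0.002,"dz":0,"wx":0,"wy":0,"wz":0},{"claw":0,"dx":0,"dy":-0.002,"dz":0,"wx":0,"wy":0,"wz":0},{"claw":0,"dx":0,"dy":-0.002,"dz":0,"wx":0,"wy":0,"wz":0}]}}

```text
t: 9.4
eef_pos: [0.6373, 0.0226, 0.0753]
tool_rot: [0.001, 0.996, 0.093, 0.0]
contact_force: [1.0, -4.9, 0.2]
gripper_width: -0.001
grasp_force: 2.5
```

Request:
{"name": "drive_tool", "arguments": {"increments": [{"claw":0,"dx":0,"dy":-0.002,"dz":0,"wx":0,"wy":0,"wz":0},{"claw":0,"dx":0,"dy":-0.002,"dz":0,"wx":0,"wy":0,"wz":0},{"claw":0,"dx":0,"dy":-0.002,"dz":0,"wx":0,"wy":0,"wz":0},{"claw":0,"dx":0,"dy":-0.002,"dz":0,"wx":0,"wy":0,"wz":0}]}}

```text
t: 9.9
eef_pos: [0.6358, 0.0305, 0.0754]
tool_rot: [0.001, 0.996, 0.093, 0.0]
contact_force: [1.2, -5.6, 1.3]
gripper_width: -0.002
grasp_force: 2.5
```

Request:
{"name": "drive_tool", "arguments": {"increments": [{"claw":0,"dx":0,"dy":-0.0015,"dz":0,"wx":0,"wy":0,"wz":0},{"claw":0,"dx":0,"dy":-0.0015,"dz":0,"wx":0,"wy":0,"wz":0},{"claw":0,"dx":0,"dy":-0.0015,"dz":0,"wx":0,"wy":0,"wz":0},{"claw":0,"dx":0,"dy":-0.0015,"dz":0,"wx":0,"wy":0,"wz":0}]}}

```text
t: 10.4
eef_pos: [0.6347, 0.0367, 0.0753]
tool_rot: [0.001, 0.996, 0.093, 0.0]
contact_force: [0.8, -5.5, 1.0]
gripper_width: -0.001
grasp_force: 2.5
```

Request:
{"name": "drive_tool", "arguments": {"increments": [{"claw":0,"dx":0,"dy":-0.0015,"dz":0,"wx":0,"wy":0,"wz":0},{"claw":0,"dx":0,"dy":-0.0015,"dz":0,"wx":0,"wy":0,"wz":0},{"claw":0,"dx":0,"dy":-0.0015,"dz":0,"wx":0,"wy":0,"wz":0},{"claw":0,"dx":0,"dy":-0.0015,"dz":0,"wx":0,"wy":0,"wz":0}]}}

```text
t: 10.9
eef_pos: [0.6336, 0.0425, 0.0754]
tool_rot: [0.001, 0.996, 0.093, 0.0]
contact_force: [1.6, -4.7, 0.6]
gripper_width: 0.002
grasp_force: 2.5
```

Request:
{"name": "drive_tool", "arguments": {"increments": [{"claw":0,"dx":0,"dy":-0.0015,"dz":0,"wx":0,"wy":0,"wz":0},{"claw":0,"dx":0,"dy":-0.0015,"dz":0,"wx":0,"wy":0,"wz":0},{"claw":0,"dx":0,"dy":-0.0015,"dz":0,"wx":0,"wy":0,"wz":0},{"claw":0,"dx":0,"dy":-0.0015,"dz":0,"wx":0,"wy":0,"wz":0}]}}

```text
t: 11.4
eef_pos: [0.6324, 0.0484, 0.0753]
tool_rot: [0.001, 0.996, 0.093, 0.0]
contact_force: [0.5, -4.8, 1.0]
gripper_width: 0.001
grasp_force: 2.5
```

Request:
{"name": "drive_tool", "arguments": {"increments": [{"claw":0,"dx":0,"dy":-0.0015,"dz":0,"wx":0,"wy":0,"wz":0},{"claw":0,"dx":0,"dy":-0.0015,"dz":0,"wx":0,"wy":0,"wz":0},{"claw":0,"dx":0,"dy":-0.0015,"dz":0,"wx":0,"wy":0,"wz":0},{"claw":0,"dx":0,"dy":-0.0015,"dz":0,"wx":0,"wy":0,"wz":0}]}}

```text
t: 11.9
eef_pos: [0.6312, 0.0544, 0.0753]
tool_rot: [0.001, 0.996, 0.093, -0.0]
contact_force: [0.1, -4.7, 1.6]
gripper_width: 0.003
grasp_force: 2.5
```

Request:
{"name": "drive_tool", "arguments": {"increments": [{"claw":0,"dx":0,"dy":-0.001,"dz":0,"wx":0,"wy":0,"wz":0},{"claw":0,"dx":0,"dy":-0.001,"dz":0,"wx":0,"wy":0,"wz":0},{"claw":0,"dx":0,"dy":-0.001,"dz":0,"wx":0,"wy":0,"wz":0}]}}

```text
t: 12.28
eef_pos: [0.6307, 0.0576, 0.0753]
tool_rot: [0.001, 0.996, 0.093, -0.0]
contact_force: [0.6, -4.9, 0.6]
gripper_width: -0.001
grasp_force: 2.5
```

Request:
{"name": "drive_tool", "arguments": {"increments": [{"claw":0,"dx":0,"dy":-0.001,"dz":0,"wx":0,"wy":0,"wz":0},{"claw":0,"dx":0,"dy":-0.001,"dz":0,"wx":0,"wy":0,"wz":0}]}}

```text
t: 12.52
eef_pos: [0.6303, 0.0595, 0.0753]
tool_rot: [0.001, 0.996, 0.093, -0.0]
contact_force: [0.2, -4.9, 0.6]
gripper_width: -0.003
grasp_force: 2.5
```

Request:
{"name": "drive_tool", "arguments": {"increments": [{"claw":0,"dx":0,"dy":-0.001,"dz":0,"wx":0,"wy":0,"wz":0},{"claw":0,"dx":0,"dy":-0.001,"dz":0,"wx":0,"wy":0,"wz":0}]}}

```text
t: 12.78
eef_pos: [0.6299, 0.0615, 0.0753]
tool_rot: [0.001, 0.996, 0.093, -0.0]
contact_force: [1.3, -5.2, 0.3]
gripper_width: -0.001
grasp_force: 2.5
```

Request:
{"name": "drive_tool", "arguments": {"increments": [{"claw":0,"dx":0,"dy":-0.001,"dz":0,"wx":0,"wy":0,"wz":0},{"claw":0,"dx":0,"dy":-0.001,"dz":0,"wx":0,"wy":0,"wz":0}]}}

```text
t: 13.02
eef_pos: [0.6295, 0.0635, 0.0753]
tool_rot: [0.001, 0.996, 0.093, -0.0]
contact_force: [0.9, -5.6, 1.8]
gripper_width: 0.002
grasp_force: 2.5
```

Request:
{"name": "drive_tool", "arguments": {"increments": [{"claw":0,"dx":0,"dy":-0.001,"dz":0,"wx":0,"wy":0,"wz":0},{"claw":0,"dx":0,"dy":-0.001,"dz":0,"wx":0,"wy":0,"wz":0}]}}

```text
t: 13.28
eef_pos: [0.6291, 0.0654, 0.0753]
tool_rot: [0.001, 0.996, 0.093, -0.0]
contact_force: [0.3, -5.2, 1.1]
gripper_width: 0.001
grasp_force: 2.5
```

Request:
{"name": "drive_tool", "arguments": {"increments": [{"claw":0,"dx":0,"dy":-0.001,"dz":0,"wx":0,"wy":0,"wz":0},{"claw":0,"dx":0,"dy":-0.001,"dz":0,"wx":0,"wy":0,"wz":0}]}}

```text
t: 13.52
eef_pos: [0.6289, 0.067, 0.0753]
tool_rot: [0.001, 0.996, 0.093, -0.0]
contact_force: [0.8, -6.6, 0.5]
gripper_width: 0.003
grasp_force: 3.4
```

Request:
{"name": "drive_tool", "arguments": {"increments": [{"claw":0,"dx":0,"dy":-0.001,"dz":0,"wx":0,"wy":0,"wz":0}]}}

```text
t: 13.65
eef_pos: [0.6288, 0.0674, 0.0753]
tool_rot: [0.001, 0.996, 0.093, -0.0]
contact_force: [1.0, -7.3, 1.0]
gripper_width: -0.001
grasp_force: 3.9
```

Request:
{"name": "drive_tool", "arguments": {"increments": [{"claw":0,"dx":0,"dy":-0.001,"dz":0,"wx":0,"wy":0,"wz":0},{"claw":0,"dx":0,"dy":0,"dz":0,"wx":0,"wy":0,"wz":0}]}}

```text
t: 13.9
eef_pos: [0.6287, 0.0677, 0.0753]
tool_rot: [0.002, 0.996, 0.092, -0.0]
contact_force: [-0.5, -7.4, 2.1]
gripper_width: -0.002
grasp_force: 4.1
```

Request:
{"name": "drive_tool", "arguments": {"increments": [{"claw":0,"dx":0,"dy":-0.001,"dz":0,"wx":0,"wy":0,"wz":0},{"claw":0,"dx":0,"dy":-0.001,"dz":0,"wx":0,"wy":0,"wz":0},{"claw":0,"dx":0,"dy":0,"dz":0,"wx":0,"wy":0,"wz":0}]}}

```text
t: 14.28
eef_pos: [0.6286, 0.0684, 0.0753]
tool_rot: [0.002, 0.996, 0.092, 0.0]
contact_force: [1.9, -10.2, 1.3]
gripper_width: 0.002
grasp_force: 5.3
```

Request:
{"name": "drive_tool", "arguments": {"increments": [{"claw":0,"dx":0,"dy":-0.001,"dz":0,"wx":0,"wy":0,"wz":0},{"claw":0,"dx":0,"dy":0,"dz":0,"wx":0,"wy":0,"wz":0},{"claw":0,"dx":0,"dy":0,"dz":0,"wx":0,"wy":0,"wz":0},{"claw":0,"dx":0,"dy":0,"dz":0,"wx":0,"wy":0,"wz":0}]}}

```text
t: 14.78
eef_pos: [0.6285, 0.0688, 0.0754]
tool_rot: [0.003, 0.996, 0.092, 0.0]
contact_force: [2.3, -11.4, 1.4]
gripper_width: 0.002
grasp_force: 5.9
```

The force is steady at about 11.7 N, so the bolt is seated. Backing off.

Request:
{"name": "drive_tool", "arguments": {"increments": [{"claw":0,"dx":0,"dy":0.003,"dz":0,"wx":0,"wy":0,"wz":0},{"claw":0,"dx":0,"dy":0.01,"dz":0,"wx":0,"wy":0,"wz":0},{"claw":0,"dx":0,"dy":0.02,"dz":0,"wx":0,"wy":0,"wz":0},{"claw":0,"dx":0,"dy":0,"dz":-0.05,"wx":0,"wy":0,"wz":0},{"claw":0,"dx":0,"dy":0,"dz":-0.05,"wx":0,"wy":0,"wz":0},{"claw":0,"dx":0,"dy":0,"dz":-0.05,"wx":0,"wy":0,"wz":0},{"claw":0,"dx":0,"dy":0.04,"dz":0,"wx":0,"wy":0,"wz":0},{"claw":0,"dx":0,"dy":0.04,"dz":0,"wx":0,"wy":0,"wz":0},{"claw":0,"dx":0,"dy":0,"dz":0,"wx":0,"wy":0,"wz":0}]}}

```text
t: 15.9
eef_pos: [0.6489, -0.0434, 0.2251]
tool_rot: [0.001, 0.996, 0.09, -0.0]
contact_force: [-0.0, 0.1, -0.5]
gripper_width: -0.004
grasp_force: 0.0
```

```bash
python3 look.py t5
```

```text
[ 0.64888094 -0.04341808  0.22506795] array([-0.01064266,  0.07526723, -0.5245044 ])
lug x' [599.1 645.9]
```

View pics/t5.png

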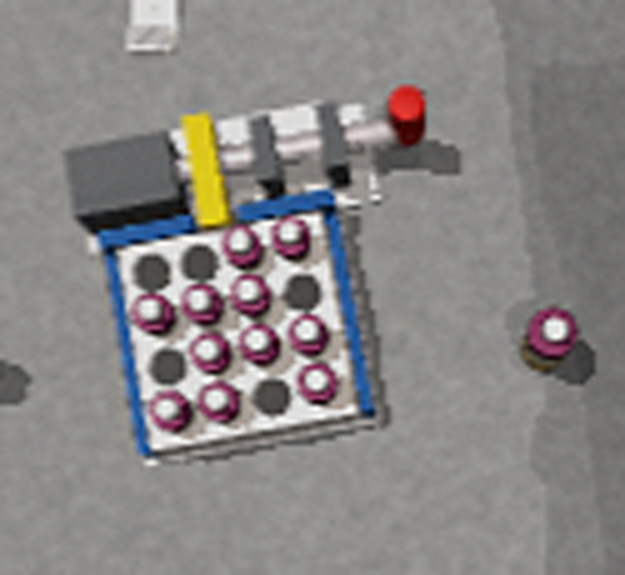

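The rod now passes through the lug (205,165) and into the keeper (185,170). The rack is still home and the tool is clear.

```bash
python3 -c "
from station import *
print(hand_in())"
```

```text
the job is handed in; nothing more can be done
None
```

The job is handed in at about 16 s: the rack is fully home against the end wall, and the bolt is through the lug and left squeezed on the cushion at about 11.7 N, with the arm clear and nothing else touched; no verdict came back.

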